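# Reset the paper trimmer's backstop to the next hole

## Robot

A 6-joint arm with a two-finger parallel gripper is mounted at the origin on the work surface. World frame = base frame: x ahead of the robot, y to its left, z up, the work surface at z = 0. Lengths are in m, angles in rad, forces in N, time in s.
With the tool pointing down it reaches from about 0.35 to 0.775 m from the base axis. Payload 5.5 kg.
Tool frame: the origin (TCP) lies at the very end of the fingers, on their centre line; the grasp point (between the pads) lies 19 mm behind it (env.grip_point_offset is the distance from the TCP to the grasp point, in m); z points along the fingers, y is the line along which they close (so a half turn about z gives the same grasp; the last joint's range is limited). The gripper opens to 85 mm and grips with 20 to 120 N. Pads are 22 mm wide; open, the fingers measure 114 mm over their backs; the gripper's body (76 mm by 85 mm) begins 54 mm behind the grasp point. The pads swing forward as they close: fully open they stand 13 mm farther back than shut.
Start: joints at [-1.356, 0.313, 0.046, 1.304, 0, 1.431], TCP at [0.2, -0.539, 0.231] pointing down, gripper open.
Joint ranges: [-2.76, 2.76], [-0.86, 1.69], [-1.03, 1.26], [-2.2, 2.34], [-1.47, 1.5], [-3.14, 3.14]. Speed limits (rad/s): [2.57, 2.57, 3.14, 3.14, 3.14, 3.14].

## Interface

Orientations are given as a unit quaternion [w, x, y, z].
In Python, from workcell import sensors, imaging, workorder, env gives the robot as it stands.
- The arm moves only by the shell command python3 -m handwheel 'ROWS' [FORCE]. ROWS is JSON, a list of rows, each a list of 5 numbers: the shift along the tool's x, y, z in mm, then the turn about the tool's z in rad, then the opening, from 0 (shut) to 1 (fully open). A call has 1 to 8 rows; each row is the pose to reach, as a shift and turn from the pose commanded when the call began, along the tool's axes at that moment; what a row does not reach only later rows make up. A row lasts 1/10 s, in which the tool goes at most 50 mm and 8.59 degrees, less where a joint would pass 70% of its speed; a pose out of reach is approached as far as the arm can. A call with a gripper value outside its range is refused whole. The fingers move at their own pace and stop on an object; FORCE is the grip in N (left out, the last holds). Time passes only in rows, so rows that repeat a pose let the fingers close. It gives the time, the measured TCP pose, the force, the opening and the grip force at its end, in the units of the state.
- sensors.get_state(): the state, without advancing time (a new reading comes with each control period).
- imaging.read_camera(name): name is "scene" or "top"; returns a dict with "color" (420x560x3 uint8, blue, green, red), "z_map" (420x560 float32, m along the optical axis (not along the pixel's ray), 0 where there is no reading), "fx", "fy", "cx", "cy" (pixels), "xyz" and "rotation" of the camera in the world. Camera axes: x right, y down, z forward; pixel columns grow to the right and rows downward; lengths in m; the calibration is good to about 2 mm. A picture is of the moment at which its call begins.
- workorder.hand_in(): hands the job in; it is judged then, once.
The state is a dict: "clock": time; "joint_pos": joint angles; "qvel": joint speeds; "tau": joint torques, N m; "tcp_pos": TCP position; "orientation": TCP orientation; "wrist_force": force on the tool from outside, world axes, zero at the start; "ft_torque": the same for the moment, N m; "finger_gap": finger opening in m; "grip_force": force on a finger pad.
Only numpy, scipy, OpenCV 4.12 (cv2) and the standard library are available. Lean on these libraries where they do the work, as an engineer would, in place of code of your own. Each camera call takes 0.05 s, during which the arm holds its last target. There are 200 camera calls.

## Task

Set the classroom paper trimmer up for the next wider card: first slide the cutting head along its rail until it is parked right up against the end post farther from the perforated guide tube, so that the card can go in. Then pull up the backstop's spring plunger knob, slide the backstop one hole farther away from the cutting rail and let the pin drop fully home in that hole. Finish while still holding the knob with the pin fully home, so that the stop cannot shift while I square the card against it, and leave the other things on the desk where they are.

Things in the scene. Friction and masses are not known exactly. Their poses are not given: they have to be found in the camera images.
- trimmer: Rotary paper trimmer, fixed to the desk: grey board 260 mm (its x) by 400 mm (its y), top 18 mm above the desk. Origin: centre of its underside, at desk height; +x points across the board away from the cutting rail, +y along the rail from the guide-tube side to the parking side, z up. Rail: 18 mm round, along y at x = -90 mm, axis 38 mm above the desk.
- cutting_head (a joint): Travel of the cutting head along the rail in m: grows towards +y of the trimmer, 0.24 = parked against the end post at the +y end (hard stop), 0 = the other end. Starts between 0 and 0.16. About 2 N of drag; stays where it is left.
- head_grip (a point): Centre of the black grip block on top of the cutting head, 80 mm above the desk. The block measures 30 mm (trimmer x) by 40 mm (trimmer y), rounded, from 58 mm to 94 mm above the desk; the grey head below it is 46 by 60 mm and reaches 63 mm above the desk.
- park_end (a point): Where head_grip lies when the cutting head is parked against the black end post at the trimmer's +y end (80 mm above the desk). The two end posts measure 44 mm (x) by 24 mm (y), tops 54 mm above the desk, centres at trimmer y = -184 and +184 mm.
- backstop (a joint): Travel of the backstop along the guide tube in m: 0 = in the hole where it starts, grows towards +x of the trimmer, away from the cutting rail; 0.04 = at the next hole. About 1.5 N of drag with the pin drawn; locked within 1 mm while the pin is in a hole. Aluminium sleeve 56 mm (x) by 36 mm (y), top 50 mm above the desk, with a fence 275 mm long over the board, top 42 mm above the desk.
- plunger (a joint): Lift of the spring plunger's pin in m: 0 = fully home in a hole, 0.014 = fully pulled (stop). The 8 mm pin, round at the tip, reaches 10 mm into the tube and is clear of the hole from 0.010 up; let go between holes it rides on the tube at 0.010 and drops in by itself at a hole. The spring pushes down with 6 N at 0, 9.5 N when fully pulled.
- plunger_knob (a point): Centre of the round black plunger knob, 29 mm in diameter and 22 mm tall, axis vertical, on top of the backstop's sleeve; 79 mm above the desk when the pin is home. Moved sideways it carries the backstop along. Below it is a 20 mm thick collar (26 mm at its 6 mm high foot), 18 mm tall, standing on the sleeve.
- next_hole (a point): Mouth of the hole the pin must go into, 43 mm above the desk: the next one from the start hole, away from the cutting rail; the knob's axis must stand over it. The guide tube is square steel, 25 mm, along trimmer x at y = -155 mm on the board, with 10 mm holes in its top every 40 mm, at x = -35, 5 (start), 45 (this one) and 85 mm.
- glue_gun: Bystander: cordless grey glue gun standing on its foot, 136 mm tall, about 235 mm long; origin under it at desk height. Leave it alone.
- jar: Bystander: glass jar with a plant cutting, 76 mm in diameter, 100 mm tall (plant to 165 mm); origin at the centre of its underside. Leave it alone.
- felt_piece0: Bystander: dark felt disc, 46 mm in diameter, with a bead on top, 22 mm tall; origin at the centre of its underside. Leave it alone.
- scissors: Bystander: scissors lying flat, 180 mm long, 10 mm thick; origin near their middle. Leave them alone.

How it is judged:
On the way, in this order (a step that is already met when the one before it is completed fails the run):
1. the cutting head is parked against the end post (value of joint cutting_head above 0.236 m), for 0.2 s.
2. the plunger is pulled, its pin clear of the hole (value of joint plunger above 0.009 m), for 0.1 s.
At the end, for the whole second after the job is handed in: The cutting head is within 4 mm of its parking stop; the backstop stands at the next hole (within 2.5 mm) with the pin home (within 3 mm of fully down); the fingers are still holding the plunger knob (more than 3 N of contact) and keep holding it through the last second (value of joint cutting_head above 0.236 m and value of joint backstop between 0.0375 and 0.0425 m and value of joint plunger below 0.003 m and contact force between the fingers and plunger above 3 N); the arm keeps its last pose, push and grip.
It fails at once if the glue gun is pushed more than 30 mm (distance of glue_gun from where it was at the start of the episode above 0.03 m).
It fails at once if the jar is pushed more than 30 mm (distance of jar from where it was at the start of the episode above 0.03 m).
It fails at once if the felt piece is pushed more than 30 mm (distance of felt_piece0 from where it was at the start of the episode above 0.03 m).
It fails at once if the scissors are pushed more than 30 mm (distance of scissors from where it was at the start of the episode above 0.03 m).
It also fails if it takes over 45 s, if anything falls off the work surface, if the arm or the gripper's body presses on something with over 40 N, if the wrist force passes 120 N, or if a joint passes its speed limit or range.

## Working session

There is one attempt and no reset: what is moved stays moved. The work goes in short steps, Python scripts to look and compute and a shell command to move; the robot and the scene stay as the last step left them, time stands still between calls to the robot, and variables do not carry over. Pictures are saved under pics/ and viewed, at most 10 in all, crops included, and the job is handed in when it is done.

```bash
mkdir -p pics
cat > h.py <<'E'
from workcell import sensors, imaging, workorder, env
import numpy as np, cv2
from scipy.spatial.transform import Rotation as R
def shot(n,name):
    d=imaging.read_camera(n); np.savez(''+name+'.npz',**d); cv2.imwrite(f'pics/{name}.png',d['color']); return d
def pt(d,u,v,z=None):
    r=d['rotation']; r=np.array(r); 
    if r.shape!=(3,3): r=R.from_quat(r,scalar_first=True).as_matrix()
    ray=r@np.array([(u-d['cx'])/d['fx'],(v-d['cy'])/d['fy'],1.0])
    k=d['z_map'][int(v),int(u)] if z is None else (z-d['xyz'][2])/ray[2]
    return np.array(d['xyz'])+k*ray
E
python3 - <<'E'
from h import *
for n in('top','scene'):
    d=shot(n,n+'0'); print(d['xyz'],d['rotation'],d['fx'])
s=sensors.get_state(); print(s['clock'],s['tcp_pos'],s['orientation'],s['finger_gap'])
E
```

```text
[0.52954961 0.05588534 0.99798587] [-0.03428102  0.71185042 -0.70086007  0.02981513] 386.8289702136317
[ 0.87504948 -0.42601813  0.94483488] [-0.26684562  0.9361287   0.2187578  -0.06783439] 494.30056024702907
0.1 [ 0.19962384 -0.53875105  0.23049556] [-8.23120688e-04  9.84307552e-01  1.76459519e-01 -5.23022492e-05] 0.08518132774366784
```

View pics/top0.png

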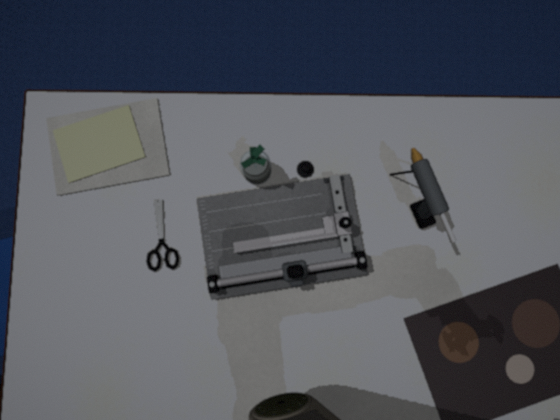

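View pics/scene0.png

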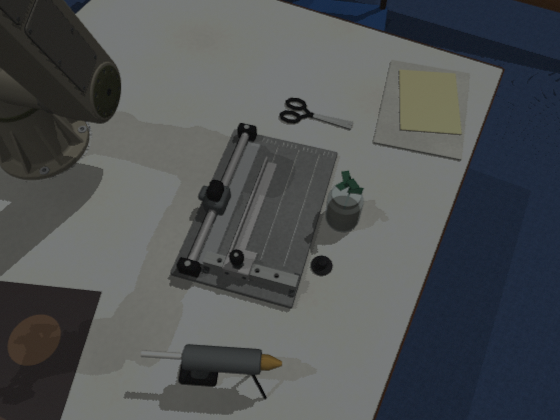

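The top view shows the trimmer's rail from post (213,284) to post (361,261). The head grip is at about (295,270), and the knob is at about (345,222) on the guide tube at right. The parking end is the left post. I'll enlarge it to read exact pixels.

Run:
```python
from h import *
d=np.load('top0.npz')
c=d['color'][165:305,190:380]
cv2.imwrite('pics/c1.png',cv2.resize(cv2.convertScaleAbs(c,alpha=1.8,beta=10),None,fx=4,fy=4,interpolation=cv2.INTER_CUBIC))
```

```text
(no output)
```

View pics/c1.png

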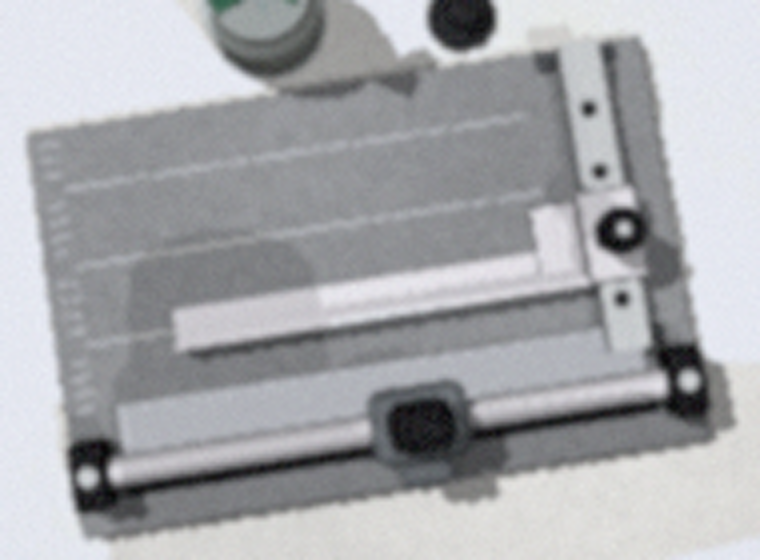

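The crop shows the posts at (90,477) and (689,381), the grip at (421,426), the knob at (621,229), the next hole at (599,171), the hole after it at (588,109), and the inner hole at (622,299).

Run:
```python
from h import *
d=np.load('top0.npz')
g=lambda u,v,z: pt(d,190+(u+.5)/4-.5,165+(v+.5)/4-.5,z)
P=dict(postP=(90,477,.054),postN=(689,381,.054),grip=(421,426,.094),knob=(621,229,.090),h45=(599,171,.043),h85=(588,109,.043),hm35=(622,299,.043))
W={k:g(*v) for k,v in P.items()}
for k,v in W.items(): print(k,v.round(4), pt(d,int(190+P[k][0]/4),int(165+P[k][1]/4))[2].round(3))
loc=dict(postP=(-.09,.184),postN=(-.09,-.184),h45=(.045,-.155),h85=(.085,-.155),hm35=(-.035,-.155),knob=(.005,-.155))
A=np.array([loc[k] for k in loc]);B=np.array([W[k][:2] for k in loc])
a,b=A.mean(0),B.mean(0);H=(A-a).T@(B-b);U,_,Vt=np.linalg.svd(H);Q=(Vt.T@U.T);t=b-Q@a
print('yaw',np.arctan2(Q[1,0],Q[0,0]),'det',np.linalg.det(Q),'t',t,'res mm',((A@Q.T+t-B)*1000).round(1).tolist())
np.savez('T.npz',Q=Q,t=t)
gl=Q.T@(W['grip'][:2]-t);print('grip local',gl)
for n,l in dict(grip=gl,park=(-.09,.142),knob=(.005,-.155),nh=(.045,-.155)).items():print(n,Q@np.array(l)+t)
s=sensors.get_state();Rt=R.from_quat(s['orientation'],scalar_first=True).as_matrix();print(Rt.round(3))
for n,l in dict(grip=gl,knob=(.005,-.155)).items():
    w=Q@np.array(l)+t; print(n,'tool shift mm',(Rt.T@(np.r_[w,.2]-s['tcp_pos'])*1000).round(1))
# angle of trimmer x,y axes in tool frame
print('trim x in tool',(Rt.T@np.r_[Q[:,0],0]).round(3),'y',(Rt.T@np.r_[Q[:,1],0]).round(3))
```

```text
postP [0.4507 0.2237 0.054 ] 0.056
postN [ 0.5141 -0.1377  0.054 ] 0.056
grip [0.4864 0.0256 0.094 ] 0.095
knob [ 0.6029 -0.0906  0.09  ] 0.092
h45 [ 0.6426 -0.0846  0.043 ] 0.033
h85 [ 0.6814 -0.0776  0.043 ] 0.034
hm35 [ 0.5635 -0.0989  0.043 ] 0.031
yaw 0.17671825152569387 det 1.0000000000000007 t [0.57084917 0.05978811] res mm [[-0.8, 1.4], [0.5, 0.5], [-0.2, -0.3], [0.4, -0.2], [0.1, -0.1], [0.1, -1.3]]
grip local [-0.08914609 -0.01876431]
grip [0.48639021 0.02564416]
park [0.45728726 0.1837546 ]
knob [ 0.60302028 -0.09191891]
nh [ 0.64239732 -0.08488692]
[[ 0.938  0.347 -0.   ]
 [ 0.347 -0.938  0.002]
 [ 0.    -0.002 -1.   ]]
grip tool shift mm [ 465.  -429.6   31.3]
knob tool shift mm [ 533.5 -278.8   31.1]
trim x in tool [ 0.984  0.177 -0.   ] y [ 0.177 -0.984  0.002]
```

Calibrated fit residuals are about 1 mm and the reach is fine. The head is at about 0.079 m, so it needs about 161 mm more. I'll move over the head grip first.

```bash
python3 -m handwheel '[[20,-18,0,0,1],[52,-48,0,0.05,1],[86,-80,0,0.1,1],[120,-111,0,0.15,1],[154,-142,0,0.178,1],[188,-174,0,0.178,1],[222,-205,0,0.178,1],[240,-222,0,0.178,1]]' 40
cat > go.py <<'E'
from h import *
import sys
T=np.load('T.npz');l=np.array([float(sys.argv[1]),float(sys.argv[2])]);z=float(sys.argv[3])
s=sensors.get_state();Rt=R.from_quat(s['orientation'],scalar_first=True).as_matrix();w=np.r_[T['Q']@l+T['t'],z]
x=Rt.T@np.r_[T['Q'][:,0],0]
print(s['clock'],'local tcp',(T['Q'].T@(s['tcp_pos'][:2]-T['t'])).round(4),'z',s['tcp_pos'][2].round(4),'shift',(Rt.T@(w-s['tcp_pos'])*1000).round(1),'turn',np.arctan2(x[1],x[0]).round(3),'F',np.round(s['wrist_force'],1),'gap',s['finger_gap'],'grip',s['grip_force'],'q6',s['joint_pos'][5],s['orientation'])
E
python3 go.py -.09 -.019 .2
```

```text
clock: 0.9
tcp_pos: [0.3481, -0.2445, 0.2311]
orientation: [-0.001, 0.996, 0.089, -0.0]
wrist_force: [-0.5, 0.0, 0.2]
finger_gap: 0.0856
grip_force: 0.0
0.9 local tcp [-0.2728 -0.2604] z 0.2311 shift [ 183.4 -240.9   31.4] turn 0.002 F [-0.5  0.   0.2] gap 0.08564255296374337 grip 0.0 q6 2.1605117570890977 [-5.79788196e-04  9.95994182e-01  8.94161413e-02 -7.88194357e-05]
```

```bash
python3 -m handwheel '[[13,-17,0,0,1],[40,-52,0,0,1],[68,-90,0,0,1],[96,-127,5,0,1],[124,-164,20,0,1],[152,-200,31,0,1],[174,-230,50,0,1],[183,-241,70,0,1]]'
python3 go.py -.09 -.019 .068
```

```text
clock: 1.7
tcp_pos: [0.4865, 0.0247, 0.1606]
orientation: [-0.0, 0.996, 0.09, 0.0]
wrist_force: [0.4, -0.9, -0.1]
finger_gap: 0.0857
grip_force: 0.0
1.7 local tcp [-0.0892 -0.0197] z 0.1606 shift [-0.9 -0.7 92.6] turn 0.004 F [ 0.4 -0.9 -0.1] gap 0.08574419593189009 grip 0.0 q6 2.846472352031212 [-2.25587753e-04  9.95928922e-01  9.01404717e-02  4.76564418e-04]
```

```bash
python3 -m handwheel '[[-1,-1,20,0,1],[-1,-1,50,0,1],[-1,-1,80,0,1],[-1,-1,92,0,1],[-1,-1,92,0,1],[-1,-1,92,0,0.3],[-1,-1,92,0,0.3],[-1,-1,92,0,0.3]]' 40
python3 -m handwheel '[[0,0,0,0,0.3],[0,0,0,0,0.3],[0,0,0,0,0.3]]'
python3 go.py -.09 .142 .068
```

```text
clock: 2.5
tcp_pos: [0.4854, 0.0224, 0.0707]
orientation: [0.0, 0.996, 0.088, 0.001]
wrist_force: [-0.1, 7.1, 1.1]
finger_gap: 0.044
grip_force: 0.9
clock: 2.8
tcp_pos: [0.4854, 0.0225, 0.0707]
orientation: [0.0, 0.996, 0.088, 0.001]
wrist_force: [-0.9, 0.4, 6.4]
finger_gap: 0.0396
grip_force: 40.6
2.8 local tcp [-0.0907 -0.0216] z 0.0707 shift [   0.7 -163.6    2.7] turn -0.0 F [-0.9  0.4  6.4] gap 0.03955466942089735 grip 40.59823215007782 q6 2.845725129772076 [1.45518541e-04 9.96098898e-01 8.82331329e-02 1.37036076e-03]
```

Keeping this yaw, joint 6 would pass its limit (3.14) on the way to the parking end. I'll release, rise, make a half turn and regrasp.

```bash
python3 -m handwheel '[[0,0,0,0,1],[0,0,0,0,1],[0,0,0,0,1],[0,0,0,0,1],[0,0,-20,0,1],[0,0,-40,0,1],[0,0,-50,-0.1,1],[0,0,-50,-0.24,1]]'
python3 -m handwheel '[[0,0,0,-0.14,1],[0,0,0,-0.28,1],[0,0,0,-0.42,1],[0,0,0,-0.56,1],[0,0,0,-0.7,1],[0,0,0,-0.84,1],[0,0,0,-0.98,1],[0,0,0,-1.12,1]]'
python3 -m handwheel '[[0,0,0,-0.14,1],[0,0,0,-0.28,1],[0,0,0,-0.42,1],[0,0,0,-0.56,1],[0,0,0,-0.7,1],[0,0,0,-0.84,1],[0,0,0,-0.98,1],[0,0,0,-1.12,1]]'
python3 -m handwheel '[[0,0,0,-0.14,1],[0,0,0,-0.28,1],[0,0,0,-0.42,1],[0,0,0,-0.56,1],[0,0,0,-0.66,1],[0,0,0,-0.66,1]]'
python3 go.py -.09 -.021 .069
```

```text
clock: 3.6
tcp_pos: [0.4855, 0.0224, 0.1209]
orientation: [0.001, 0.978, 0.209, 0.001]
wrist_force: [-0.6, -0.5, 0.1]
finger_gap: 0.0854
grip_force: 0.0
clock: 4.4
tcp_pos: [0.4841, 0.0225, 0.1191]
orientation: [-0.0, 0.717, 0.697, -0.0]
wrist_force: [0.1, 0.7, 0.2]
finger_gap: 0.0852
grip_force: 0.0
clock: 5.2
tcp_pos: [0.4841, 0.0225, 0.1191]
orientation: [-0.0, 0.237, 0.971, -0.0]
wrist_force: [0.4, 0.4, -0.1]
finger_gap: 0.0849
grip_force: 0.0
clock: 5.8
tcp_pos: [0.4841, 0.0225, 0.1191]
orientation: [-0.0, -0.088, 0.996, -0.0]
wrist_force: [-0.1, -0.6, 0.2]
finger_gap: 0.0854
grip_force: 0.0
5.8 local tcp [-0.0919 -0.0214] z 0.1191 shift [-1.9  0.4 50.1] turn 3.14 F [-0.1 -0.6  0.2] gap 0.08543907330537263 grip 0.0 q6 -0.29462562561411126 [-1.90702181e-04 -8.75861904e-02  9.96156927e-01 -2.01713063e-05]
```

```bash
python3 -m handwheel '[[-1,0,15,0,1],[-2,0,35,0,1],[-2,0,49,0,1],[-2,0,49,0,0.3],[-2,0,49,0,0.3],[-2,0,49,0,0.3],[-2,0,49,0,0.3],[-2,0,49,0,0.3]]' 40
python3 go.py -.09 .142 .069
```

```text
clock: 6.6
tcp_pos: [0.487, 0.0228, 0.0713]
orientation: [0.001, -0.087, 0.996, -0.0]
wrist_force: [-1.2, -1.1, 5.4]
finger_gap: 0.0391
grip_force: 41.3
6.6 local tcp [-0.089  -0.0217] z 0.0713 shift [  1.3 163.7   2.2] turn 3.14 F [-1.2 -1.1  5.4] gap 0.039104348996035494 grip 41.25014662742615 q6 -0.2927992020061908 [ 9.17037625e-04 -8.72915923e-02  9.96182361e-01 -2.01826256e-04]
```

```bash
python3 -m handwheel '[[0,10,0,0,0.3],[0,35,0,0,0.3],[0,65,0,0,0.3],[0,95,0,0,0.3],[0,125,0,0,0.3],[0,145,0,0,0.3],[0,157,0,0,0.3],[0,160,0,0,0.3]]'
python3 -m handwheel '[[0,2,0,0,0.3],[0,4,0,0,0.3],[0,6,0,0,0.3],[0,6,0,0,0.3]]'
python3 go.py -.09 .142 .069
```

```text
clock: 7.4
tcp_pos: [0.4589, 0.1816, 0.0713]
orientation: [0.001, -0.088, 0.996, -0.0]
wrist_force: [-0.7, -2.5, 6.5]
finger_gap: 0.0395
grip_force: 41.6
clock: 7.8
tcp_pos: [0.4588, 0.1821, 0.0713]
orientation: [0.001, -0.086, 0.996, -0.005]
wrist_force: [1.8, -19.9, 7.9]
finger_gap: 0.0392
grip_force: 41.8
7.8 local tcp [-0.0888  0.1401] z 0.0713 shift [1.2 1.9 2.3] turn 3.137 F [  1.8 -19.9   7.9] gap 0.03916466016077458 grip 41.7719829082489 q6 0.04888084590314568 [ 0.00119535 -0.08613917  0.99626996 -0.00497865]
```

Contact with the stop: the force rose to 20 N at local y = 0.140. Now I'll unload, release, rise and travel to the knob.

```bash
python3 -m handwheel '[[0,0,0,0,0.3],[0,-4,0,0,0.3],[0,-4,0,0,1],[0,-4,0,0,1],[0,-4,0,0,1],[0,-4,0,0,1],[0,-4,-30,0,1],[0,-4,-70,0,1]]'
python3 -m handwheel '[[-5,-15,-5,0,1],[-18,-55,-5,0,1],[-33,-100,-5,0,1],[-48,-145,-5,0,1],[-62,-190,-5,0,1],[-77,-235,-5,0,1],[-89,-275,-5,0,1],[-94,-290,-5,0,1]]'
python3 - <<'E'
from h import *
shot('top','top1');d=shot('scene','scene1')
D=np.load('top1.npz')['color'][165:305,190:380]; S=d['color'][100:310,160:350]
D=cv2.resize(D,(400,295),interpolation=cv2.INTER_CUBIC);S=cv2.resize(S,(400,442),interpolation=cv2.INTER_CUBIC)
o=np.zeros((442,800,3),np.uint8);o[:295,:400]=D;o[:,400:]=S
cv2.imwrite('pics/b.png',cv2.convertScaleAbs(o,alpha=1.8,beta=10))
E
python3 go.py .005 -.155 .060
```

```text
clock: 8.6
tcp_pos: [0.4559, 0.1822, 0.1389]
orientation: [-0.003, -0.088, 0.996, -0.0]
wrist_force: [0.9, -0.3, 0.2]
finger_gap: 0.0853
grip_force: 0.0
clock: 9.4
tcp_pos: [0.6028, -0.0903, 0.1447]
orientation: [0.0, -0.086, 0.996, -0.001]
wrist_force: [-0.6, 0.4, 0.2]
finger_gap: 0.0854
grip_force: 0.0
9.5 local tcp [ 0.0044 -0.1516] z 0.1446 shift [-0.6 -3.4 84.6] turn 3.137 F [-1.1  0.  -1.2] gap 0.08566888370025888 grip 0.0 q6 -0.450440280153507 [-1.07681697e-04 -8.60535950e-02  9.96290503e-01 -1.74635592e-05]
```

View pics/b.png

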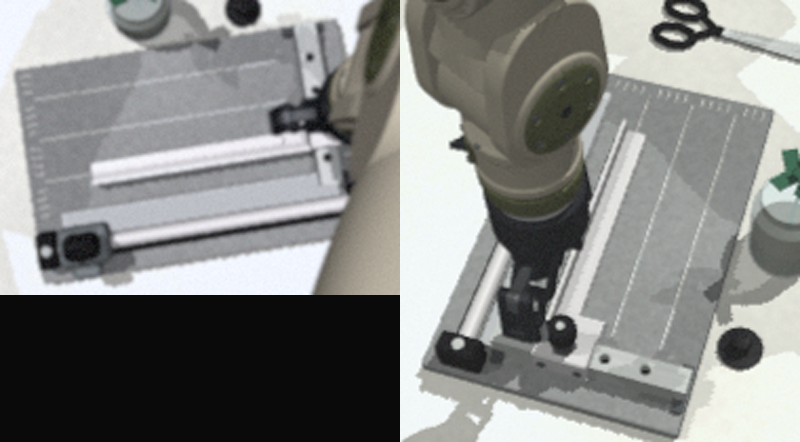

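The left crop shows the head at about (82,245), flush against the left post. The right crop shows the gripper above the knob at about (562,332), with the jar, felt piece and scissors untouched. Next I descend and grip.

```bash
python3 -m handwheel '[[0,-3,15,0,1],[0,-3,40,0,1],[0,-3,65,0,1],[0,-3,80,0,1],[0,-3,84,0,1],[0,-3,84,0,1],[0,-3,84,0,0.1],[0,-3,84,0,0.1]]' 40
python3 -m handwheel '[[0,0,0,0,0.1],[0,0,0,0,0.1],[0,0,0,0,0.1],[0,0,0,0,0.1]]'
python3 go.py .005 -.155 .060
```

```text
clock: 10.3
tcp_pos: [0.6025, -0.0896, 0.0626]
orientation: [0.001, -0.088, 0.996, -0.0]
wrist_force: [-0.0, -0.6, -0.7]
finger_gap: 0.0591
grip_force: 0.0
clock: 10.7
tcp_pos: [0.6032, -0.0921, 0.0628]
orientation: [0.001, -0.087, 0.996, -0.002]
wrist_force: [0.2, -5.7, 3.3]
finger_gap: 0.0273
grip_force: 39.5
10.7 local tcp [ 0.0052 -0.1552] z 0.0628 shift [0.2 0.2 2.8] turn 3.138 F [ 0.2 -5.7  3.3] gap 0.02725248491457084 grip 39.544117057230324 q6 -0.45504089372588935 [ 0.00147029 -0.08669802  0.99623089 -0.00230551]
```

```bash
python3 -m handwheel '[[0,0,-3,0,0.1],[0,0,-6,0,0.1],[0,0,-9,0,0.1],[0,0,-12,0,0.1],[0,0,-13,0,0.1],[0,0,-13,0,0.1]]' 50
python3 go.py .045 -.155 .060
```

```text
clock: 11.3
tcp_pos: [0.6021, -0.0923, 0.0735]
orientation: [-0.0, -0.086, 0.996, -0.002]
wrist_force: [3.0, -7.6, -8.9]
finger_gap: 0.0271
grip_force: 49.8
11.3 local tcp [ 0.004  -0.1552] z 0.0735 shift [-41.    0.4  13.5] turn 3.138 F [ 3.  -7.6 -8.9] gap 0.027073358604703272 grip 49.76939965272322 q6 -0.4550186135307041 [-1.36039310e-04 -8.64574617e-02  9.96253452e-01 -2.03656668e-03]
```

The pin is up about 10.7 mm, and the spring force of 8.9 N agrees with that. I'll lift 2 mm more, then slide 40 mm.

```bash
python3 -m handwheel '[[0,0,-2,0,0.1],[0,0,-2,0,0.1],[-5,0,-2,0,0.1],[-12,0,-2,0,0.1],[-20,0,-2,0,0.1],[-28,0,-2,0,0.1],[-36,0,-2,0,0.1],[-40,0,-2,0,0.1]]'
python3 -m handwheel '[[0,0,0,0,0.1],[0,0,0,0,0.1]]'
python3 go.py .045 -.155 .062
```

```text
clock: 12.1
tcp_pos: [0.6403, -0.0855, 0.0744]
orientation: [-0.002, -0.086, 0.996, -0.002]
wrist_force: [0.5, -10.6, -9.3]
finger_gap: 0.027
grip_force: 49.9
clock: 12.3
tcp_pos: [0.6408, -0.0854, 0.0746]
orientation: [-0.001, -0.086, 0.996, -0.002]
wrist_force: [2.7, -7.8, -10.1]
finger_gap: 0.027
grip_force: 49.8
12.3 local tcp [ 0.0434 -0.1552] z 0.0746 shift [-1.7  0.3 12.5] turn 3.138 F [  2.7  -7.8 -10.1] gap 0.02702975528636216 grip 49.802656990941614 q6 -0.42757921546790495 [-0.00104354 -0.08639529  0.99625862 -0.00187989]
```

```bash
python3 -m handwheel '[[-1.3,0,0,0,0.1],[-1.3,0,3,0,0.1],[-1.3,0,6,0,0.1],[-1.3,0,9,0,0.1],[-1.3,0,12,0,0.1],[-1.3,0,14,0,0.1],[-1.3,0,15,0,0.1],[-1.3,0,15,0,0.1]]'
python3 go.py .045 -.155 .062
```

```text
clock: 13.1
tcp_pos: [0.6432, -0.0851, 0.0629]
orientation: [0.001, -0.087, 0.996, -0.002]
wrist_force: [-1.1, -6.3, 4.7]
finger_gap: 0.0269
grip_force: 51.1
13.1 local tcp [ 0.0458 -0.1553] z 0.0629 shift [0.8 0.3 0.9] turn 3.138 F [-1.1 -6.3  4.7] gap 0.026941308317431713 grip 51.10304144443944 q6 -0.42674438751631216 [ 9.25937437e-04 -8.65363762e-02  9.96245820e-01 -2.20572578e-03]
```

z is back at its pre-lift height and x is 40.6 mm from where I gripped it. I'll press down slightly, probe the lock sideways, then look.

```bash
python3 -m handwheel '[[0,0,1.5,0,0.1],[0,0,1.5,0,0.1],[2,0,1.5,0,0.1],[4,0,1.5,0,0.1],[4,0,1.5,0,0.1]]'; python3 -m handwheel '[[-2,0,0,0,0.1],[-4,0,0,0,0.1],[-4,0,0,0,0.1],[-4,0,0,0,0.1]]'
python3 - <<'E'
from h import *
shot('top','top2');d=shot('scene','scene2')
D=np.load('top2.npz')['color'][165:305,190:380]; S=d['color'][180:310,170:320]
D=cv2.resize(D,(400,295),interpolation=cv2.INTER_CUBIC);S=cv2.resize(S,(400,347),interpolation=cv2.INTER_CUBIC)
o=np.zeros((347,800,3),np.uint8);o[:295,:400]=D;o[:,400:]=S
cv2.imwrite('pics/e.png',cv2.convertScaleAbs(o,alpha=1.8,beta=10))
E
python3 go.py .045 -.155 .062
```

```text
clock: 13.6
tcp_pos: [0.6412, -0.0855, 0.0628]
orientation: [0.003, -0.087, 0.996, -0.002]
wrist_force: [1.0, -4.9, 7.7]
finger_gap: 0.0269
grip_force: 51.4
clock: 14.0
tcp_pos: [0.6435, -0.085, 0.0628]
orientation: [0.001, -0.087, 0.996, -0.002]
wrist_force: [-3.7, -4.9, 11.7]
finger_gap: 0.0271
grip_force: 51.8
14.1 local tcp [ 0.046  -0.1554] z 0.0628 shift [1.  0.4 0.8] turn 3.138 F [-4.1 -5.9 11.2] gap 0.02734469914451255 grip 51.75530435051769 q6 -0.42674240586590534 [ 0.00149325 -0.0865817   0.99624076 -0.00239281]
```

View pics/e.png

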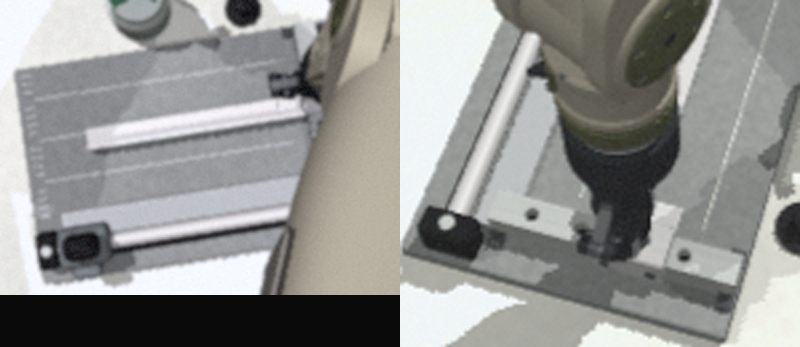

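The left crop shows the fence shifted one hole outward and the head still at its post (82,245). The right crop shows the gripper on the knob, with one hole visible on each outer side of the sleeve, as expected at x = 45. Height confirms the pin is home: pressing down does not sink it. I'll centre within the lock's play, check, and hand in.

```bash
python3 -m handwheel '[[1,0,-0.5,0,0.1],[2,0,-1,0,0.1],[2,0,-1,0,0.1],[2,0,-1,0,0.1]]'
python3 go.py .045 -.155 .062
python3 - <<'E'
from h import *
d=np.load('top2.npz');e=np.load('top0.npz');T=np.load('T.npz')
# fence far-left end shift: crop px -> world at z=.042
a=pt(e,190+174/4,165+310/4,.042);b=pt(d,190+86*.475,165+130*.4746,.042)
print('fence shift local mm',(T['Q'].T@(b-a)[:2]*1000).round(1))
E
```

```text
clock: 14.5
tcp_pos: [0.6425, -0.0852, 0.0629]
orientation: [0.002, -0.087, 0.996, -0.002]
wrist_force: [1.0, -4.8, 4.5]
finger_gap: 0.0269
grip_force: 51.1
14.5 local tcp [ 0.045  -0.1553] z 0.0629 shift [0.  0.4 0.9] turn 3.138 F [ 1.  -4.8  4.5] gap 0.026892121542577148 grip 51.07533476315439 q6 -0.4280220554128252 [ 0.00224031 -0.08669917  0.9962296  -0.00219441]
fence shift local mm [39.7  0.6]
```

The fence has shifted 39.7 mm, the pin is home and the knob is held at 51 N.

```bash
python3 -c "
from h import *
print(workorder.hand_in())"
```

```text
the job is handed in; nothing more can be done
None
```

The job is handed in (no verdict came back): the cutting head is parked against the far end post, the backstop is one hole farther out (about 40 mm) with the pin home, and the gripper is still holding the knob at about 51 N; the jar and felt piece show no movement in the last picture, and the arm never went near the glue gun or scissors.

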